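Index the model arm one hole

TASK

Swing the arm of the indexing stand, which carries a plaster model, exactly one hole towards the side on which the upright handpiece stands: hook a fingertip through the pull ring of the spring pin, lift the pin out of its hole, swing the arm by the ring and release it so that the pin drops fully home in that neighbouring hole. Use the fingertip as a hook, gently: do not pinch the ring, do not touch the plaster model, and leave the loose things round the stand where they are. Finish clear of everything.

Things in the scene. Friction and masses are not known exactly. Their poses are not given: they have to be found in the camera images.
- index_stand: Fixed stand: grey base 200 mm long, cross block 54 x 190 mm with an aluminium plate, top 30 mm above the worktop, with five 12 mm holes on an arc of 140 mm radius, 15 degrees (37 mm) apart. Origin: on the arm's pivot axis at worktop height. x: from the holes to the pivot, roughly away from the robot; y: left; z: up. Middle hole 140 mm along -x.
- swing_arm (a joint): Angle of the swing arm about the stand's upright pivot, rad: 0 with the pin at the middle hole (the start), positive when the ring end moves left (+y of the stand; clockwise from above). Holes at -0.524, -0.262, 0, 0.262, 0.524; stops at -0.62 and 0.62. Some friction: it stays where it is left. The pin has about 1 mm of play in a hole.
- index_pin (a joint): Height of the spring pin, m: 0 home in a hole, about 0.008 when its round tip rides on the plate, stop at 0.018. A spring presses it down, 5.5 N at 0 to 9 N at the stop; it drops in by itself within about 2 mm of a hole. It is 10 mm thick, upright, 140 mm from the pivot; the arm round it is 43 mm high above the worktop, its 20 mm bush 53 mm.
- pull_ring: Steel ring fixed on top of the pin, moving with arm and pin; opening 48 mm, bar 6 mm thick. Origin: centre of the opening, 89 mm above the worktop with the pin home. x: level, along the arm to the pivot; y: left, across the ring; z: up. It leans back 48 degrees off vertical, its top towards the pivot: a finger pointing down and to the pivot, about 40 degrees off vertical, fits square.
- model: Cream plaster arch model with teeth, 64 x 66 x 25 mm, fixed on a round black table on the swing arm near the pivot; not to be touched. Origin: centre of its underside, 34 mm from the pivot along the arm, 49 mm above the worktop; its top is 74 mm above the worktop.
- handpiece: Handpiece standing upright in its small white foot, 45 x 60 x 159 mm, loose, 165 mm to the left or to the right of the stand's pivot. Its side tells which way to swing the arm. Origin: centre of its underside. Not to be moved.
- bottle: White bottle with a blue cap, 42 x 43 x 93 mm, loose, on the other side of the pivot. Origin: centre of its underside. Not to be moved.
- burs: Block with small burs standing in it, 34 x 62 x 56 mm, loose, left of the stand's front. Origin: centre of its underside. Not to be moved.
- jar: White jar with a green lid, 48 x 49 x 49 mm, loose, right of the stand's front. Origin: centre of its underside. Not to be moved.
- spare_model: Pink plaster arch model, 64 x 66 x 26 mm, loose, in front of the stand at the right. Origin: centre of its underside. Not to be moved.
- dish: Flat round dish with pins, 60 x 60 x 10 mm, loose, in front of the stand at the left. Origin: centre of its underside. Not to be moved.
- ring_top (a point): Middle of the ring's top bar (bar 6 mm thick, opening 48 mm): 20 mm nearer the pivot and 18 mm higher than the ring's centre. Hook under this bar to lift; a slanting finger that rises straight up slips back along itself, so have its tip about 30 mm past the ring's plane. The ring's foot, on the pin, lies 20 mm nearer the robot and 18 mm lower than the centre.

How it is judged:
By the outcome, as a careful person would: the job done as asked, in the order asked, and still so for the second after the job is handed in, with the robot touching nothing.
It also fails if it takes over 40 s, if anything falls off the work surface, if the arm or the gripper's body presses on something with over 40 N, if the wrist force passes 120 N, or if a joint passes its speed limit or range.

ROBOT

A 6-joint arm with a two-finger parallel gripper is mounted at the origin on a cart in front of the work surface, level with it; the furniture and walls round the work are solid. World frame = base frame: x ahead of the robot, y to its left, z up, the work surface at z = 0. Lengths are in m, angles in rad, forces in N, time in s.
With the tool pointing down it reaches from about 0.3 to 0.775 m from the base axis. Payload 14.6 kg.
Tool frame: the origin (TCP) lies midway between the tips of the shut fingers; the grasp point (between the pads) lies 19 mm behind it; z points along the fingers, y is the line along which they close (so a half turn about z gives the same grasp; the last joint's range is limited). The gripper opens to 85 mm and grips with 20 to 120 N. Pads are 22 mm wide; open, the fingers measure 114 mm over their backs; the gripper's body (76 mm by 85 mm) begins 54 mm behind the grasp point. The pads swing forward as they close: fully open they stand 13 mm farther back than shut.
Start: joints at [1.06, 0.3, 1.521, -0, 1.321, -0.067], TCP at [0.236, 0.497, 0.231] pointing down, gripper open.
Joint ranges: [-3.03, 3.03], [-0.79, 2.21], [0.23, 2.52], [-1.04, 4.18], [0, 3.07], [-2.55, 2.55]. Speed limits (rad/s): [2.22, 2.22, 2.57, 3.14, 3.14, 3.14].

INTERFACE

Orientations are given as a rotation vector (axis times angle).
In Python, from cell import arm gives the robot as it stands. Calls block until the motion is done:
- arm.move_pose(position, orientation): joint-space move of the TCP to a pose.
- arm.move_linear(position, rot=None, vel=0.15): straight line of the TCP; rot=None keeps the orientation; vel is the mean speed in m/s.
- arm.set_joints(angles): joint-space move.
- arm.ungrasp() and arm.close_gripper(force=None): open the fingers fully, or close them until they stop; force is the grip in N (None keeps the last).
- arm.pause(seconds).
- arm.inverse_kinematics(position, orientation): joint angles nearest the present ones, or None.
- arm.camera(name): name is "side" or "top" or "wrist"; returns the picture (400x640x3 uint8, red, green, blue); there is no depth.
- arm.camera_model(name): a dict with "fovy" (degrees; the focal length in pixels is half the picture's height over the tangent of half this angle, whatever the lens; pixels are square), "cx", "cy" (the principal point, pixels), "dist" ([k1, k2, p1, p2, k3] as OpenCV has them; the pictures are not rectified), "R" (3x3) and "t" (3): a world point X has camera coordinates R X + t. Camera axes: x right, y down, z forward; pixel columns grow to the right and rows downward; lengths in m; the calibration is good to about 2 mm. A picture is of the moment at which its call begins: read the wrist's pose just before it. camera_model takes no time and is no camera call; for the wrist camera it gives the pose at the moment of the call.
A pose or a line that the arm cannot do raises arm.MotionError and nothing moves.
- arm.finish_job(): hands the job in; it is judged then, once.
Readings, each from a call of its own:
- arm.get_t(): time.
- arm.get_q(): joint angles.
- arm.get_dq(): joint speeds.
- arm.get_joint_torque(): joint torques, N m.
- arm.get_ee_pos(): TCP position.
- arm.get_orientation(): TCP orientation.
- arm.get_force(): force on the tool from outside, world axes, zero at the start.
- arm.get_torque(): the same for the moment, N m.
- arm.get_grip_width(): finger opening in m.
- arm.get_grip_force(): force on a finger pad.
Only numpy, scipy, OpenCV 4.12 (cv2) and the standard library are available. Lean on these libraries where they do the work, as an engineer would, in place of code of your own. Each camera call takes 0.05 s, during which the arm holds its last target. There are 200 camera calls.

## Working session

There is one attempt and no reset: what is moved stays moved. The work goes in short steps, each a Python script; the robot and the scene stay as the last script left them, time stands still between calls to the robot, and variables do not carry over. Pictures are saved under pics/ and viewed, at most 10 in all, crops included, and the job is handed in when it is done.

```bash
mkdir -p pics; ls; python3 - <<'E'
from cell import arm
import cv2,numpy as np
for n in("side","top"):
    cv2.imwrite(f"pics/{n}0.png",arm.camera(n)[:,:,::-1]); m=arm.camera_model(n); print(n,m)
print(arm.get_orientation(),arm.get_t())
E
```

```text
pics
side {'fovy': 51.47743008973147, 'cx': 320.7300234444078, 'cy': 198.27290590569208, 'dist': array([-0.01174921,  0.        ,  0.        ,  0.        ,  0.        ]), 'R': array([[ 0.85132548, -0.52436784,  0.01683106],
       [-0.24255838, -0.42184149, -0.87362188],
       [ 0.46519926,  0.73965406, -0.48631422]]), 't': array([-0.38447575,  0.2387733 ,  0.90163092])}
top {'fovy': 43.894303492033174, 'cx': 319.7648092054069, 'cy': 199.98061798349195, 'dist': array([-0.0594943,  0.       ,  0.       ,  0.       ,  0.       ]), 'R': array([[ 2.77243905e-02, -9.99615539e-01,  3.62758559e-04],
       [-9.93486200e-01, -2.75945152e-02, -1.10560905e-01],
       [ 1.10528409e-01,  2.70483808e-03, -9.93869284e-01]]), 't': array([0.07797841, 0.53754215, 1.18898797])}
[-6.91410147e-01 -3.06427185e+00  1.58413244e-03] 0.1
```

View pics/top0.png

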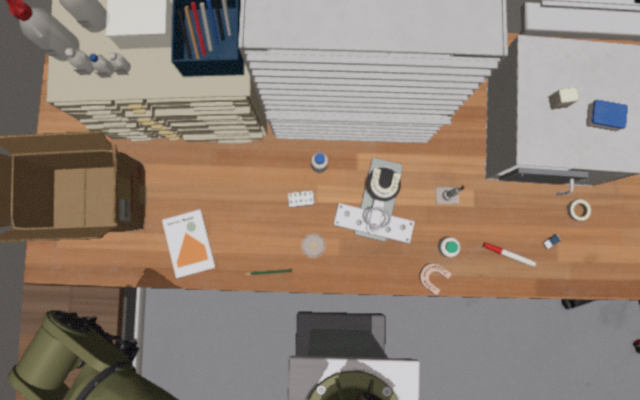

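View pics/side0.png

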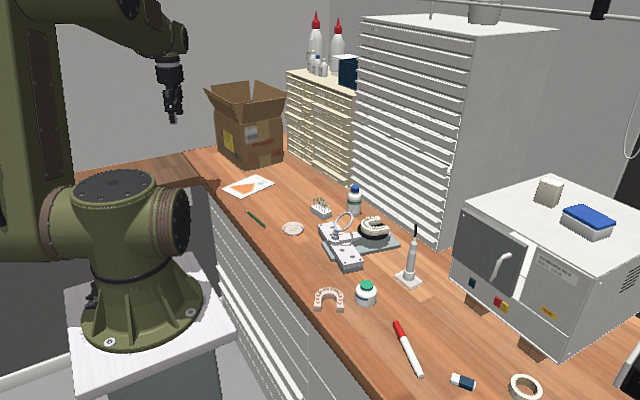

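The handpiece stands right of the stand (top view about (450,195)) and the bottle left (320,160), so I swing to the right (-0.262). Next, enlarged crops of the stand.

```bash
python3 - <<'E'
import cv2,numpy as np
a=cv2.imread("pics/top0.png")[150:250,325:425]; b=cv2.imread("pics/side0.png")[205:275,315:405]
a=cv2.resize(a,(600,600),interpolation=cv2.INTER_CUBIC); cv2.imwrite("pics/ca.png",a)
b=cv2.resize(b,None,fx=8,fy=8,interpolation=cv2.INTER_CUBIC); cv2.imwrite("pics/cb.png",b)
E
```

```text
(no output)
```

View pics/ca.png

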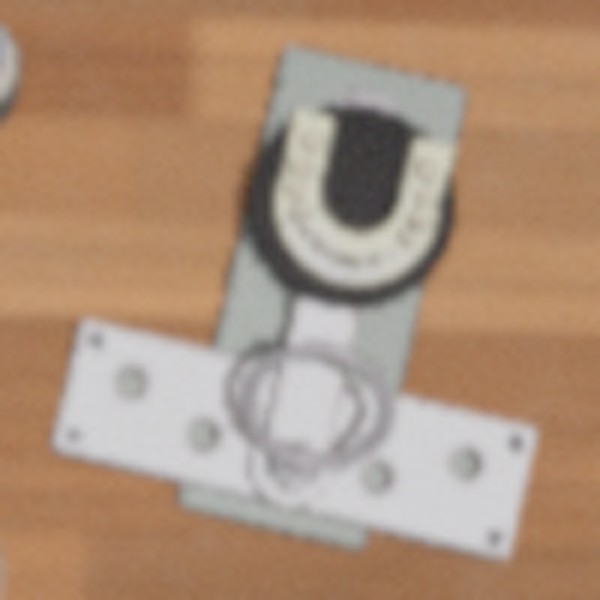

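View pics/cb.png

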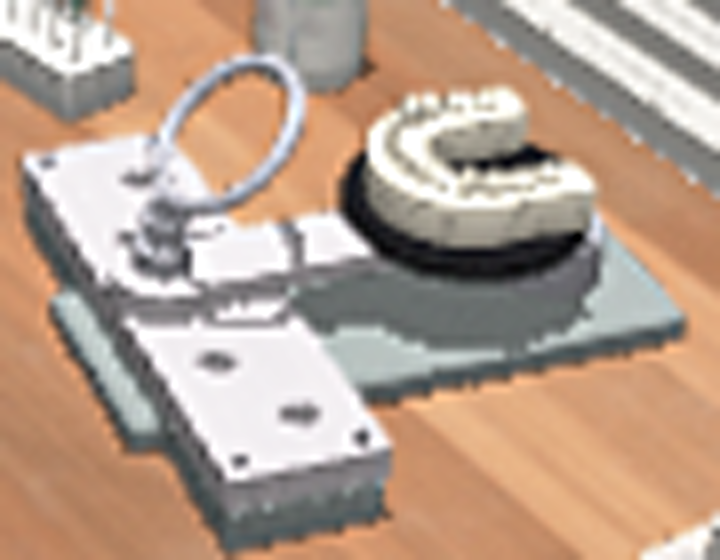

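```bash
cat > h.py <<'E'
from cell import arm
import cv2,numpy as np
from scipy.optimize import least_squares
from scipy.spatial.transform import Rotation as Ro
def proj(n,X,m=None):
    m=m or arm.camera_model(n); f=200/np.tan(np.radians(m["fovy"]/2))
    K=np.array([[f,0,m["cx"]],[0,f,m["cy"]],[0,0,1]])
    return cv2.projectPoints(np.array(X,float).reshape(-1,3),cv2.Rodrigues(m["R"])[0],m["t"],K,m["dist"])[0].reshape(-1,2)
def stand(p,s): # stand->world; p=(x,y,yaw)
    s=np.array(s,float); return Ro.from_euler('z',p[2]).apply(s)+[p[0],p[1],0]
def hole(a,z=.03,r=.14): return [-r*np.cos(a),r*np.sin(a),z]
E
python3 - <<'E'
from h import *
A=[.524,.262,-.262,-.524]
top=(np.array([[131,383],[203,435],[377,478],[465,464]])+.5)/6-.5+[325,150]
side=(np.array([[218,361],[300,413]])+.5)/8-.5+[315,205]
H=[hole(a) for a in A]
r=lambda p:np.r_[(proj("top",stand(p,H))-top).ravel(),(proj("side",stand(p,H[2:]))-side).ravel()]
for w in (0,1):
    s=least_squares(lambda p:r(p)*np.r_[np.ones(8),w*np.ones(4)],[.6,-.1,0]); print(s.x,r(s.x).round(2))
p=s.x; np.save("p.npy",p)
c=stand(p,[-.14,0,.089]); print(c, (proj("side",c)-[315,205]+.5)*8-.5,(proj("top",c)-[325,150]+.5)*6-.5)
E
```

```text
[ 0.60774684 -0.06724304 -0.21243333] [-0.03 -0.06  0.08  0.09 -0.05 -0.04 -0.    0.   -0.03  0.09  0.08  0.25]
[ 0.60778806 -0.06711722 -0.21224319] [-0.07 -0.07  0.04  0.08 -0.09 -0.05 -0.04 -0.02 -0.04  0.06  0.07  0.23]
[ 0.47092954 -0.03762576  0.089     ] [[168.43395613 147.81882533]] [[303.29089848 459.55061871]]
```

```bash
cat >> h.py <<'E'
p=np.load("p.npy") 
TILT=np.radians(40)
def axes(a):  # world dirs at arm angle a: d (finger), u (in ring plane up), l (left)
    y=p[2]-a; h=np.array([np.cos(y),np.sin(y),0]); z=np.array([0,0,1.])
    return np.sin(TILT)*h-np.cos(TILT)*z, np.cos(TILT)*h+np.sin(TILT)*z, np.cross(z,h)
def rot(a,s=1): # tool z=d, tool y=+-left
    d,u,l=axes(a); y=s*l; return Ro.from_matrix(np.c_[np.cross(y,d),y,d]).as_rotvec()
def pose(a,along,up=0,lift=0,left=0):
    d,u,l=axes(a); return stand(p,hole(a,.089,.12))+along*d+up*u+[0,0,lift]+left*l
E
python3 - <<'E'
from h import *
c=stand(p,[[-.12,0,.089],[-.1,0,.107]]); print((proj("side",c)-[315,205]+.5)*8-.5,(proj("top",c)-[325,150]+.5)*6-.5)
for s in(1,-1):
  for k in [(0,-.1),(0,.03),(-.262,.03),(-.262,-.1)]:
    print(s,k,pose(*k).round(3),arm.inverse_kinematics(pose(*k),rot(k[0],s)))
E
```

```text
[[227.03092163 137.37198191]
 [287.88190476  78.95127114]] [[314.93384782 409.50921695]
 [332.11339303 355.3471943 ]]
1 (0, -0.1) [ 0.428 -0.028  0.166] [-0.11633759 -0.17924834  2.34726832 -0.22126288  0.28428371 -1.28458266]
1 (0, 0.03) [ 0.509 -0.046  0.066] [-0.13892678  0.26203115  2.21452442  4.11940424  0.05680857  0.64993839]
1 (-0.262, 0.03) [ 0.507 -0.072  0.066] None
1 (-0.262, -0.1) [ 0.424 -0.076  0.166] None
-1 (0, -0.1) [ 0.428 -0.028  0.166] [-0.11633759 -0.17924834  2.34726832 -0.22126288  0.28428371  1.85701   ]
-1 (0, 0.03) [ 0.509 -0.046  0.066] [-0.13892678  0.26203115  2.21452442  4.11940424  0.05680857 -2.49165427]
-1 (-0.262, 0.03) [ 0.507 -0.072  0.066] [-0.32667254  0.26776955  2.20617894  1.55023306  0.2385975  -0.27286169]
-1 (-0.262, -0.1) [ 0.424 -0.076  0.166] [-0.43693794 -0.16328996  2.33463905  0.76854526  0.44727928  0.46870482]
```

```bash
sed -i 's/^def axes(a):.*/def axes(a,yaw=None):/; s/    y=p\[2\]-a; h/    y=p[2]-a if yaw is None else yaw; h/' h.py; python3 - <<'E'
import h; from h import *
q0=arm.get_q()
for t in (25,30,35,40,50,55):
  h.TILT=np.radians(t)
  for yaw in (-.21,-.08,.05,None):
   for r in (0,90,180,270):
    out=[]
    for k in [(0,-.1),(0,.03),(-.262,.03),(-.262,-.1)]:
      d,u,l=axes(k[0],yaw); c=stand(p,hole(k[0],.089,.12))+k[1]*d
      R=Ro.from_rotvec(d*np.radians(r))*Ro.from_matrix(np.c_[np.cross(l,d),l,d])
      q=arm.inverse_kinematics(c,R.as_rotvec()); out.append(None if q is None else np.round(q[3:],2))
    if all(o is not None for o in out) and np.ptp(np.array(out),axis=0).max()<1.6: print(t,yaw,r,*out)
E
```

```text
25 -0.21 0 [-0.05  0.66 -1.47] [-0.08  0.35 -1.44] [ 0.02  0.35 -1.6 ] [ 0.01  0.66 -1.6 ]
25 -0.21 90 [-0.05  0.66  0.1 ] [-0.08  0.35  0.13] [ 0.02  0.35 -0.03] [ 0.01  0.66 -0.03]
25 -0.21 180 [-0.05  0.66  1.68] [-0.08  0.35  1.7 ] [0.02 0.35 1.54] [0.01 0.66 1.54]
25 -0.08 0 [ 0.08  0.66 -1.73] [ 0.12  0.35 -1.77] [ 0.21  0.36 -1.93] [ 0.14  0.67 -1.86]
25 -0.08 90 [ 0.08  0.66 -0.16] [ 0.12  0.35 -0.2 ] [ 0.21  0.36 -0.36] [ 0.14  0.67 -0.29]
25 -0.08 180 [0.08 0.66 1.41] [0.12 0.35 1.37] [0.21 0.36 1.21] [0.14 0.67 1.28]
25 0.05 0 [ 0.2   0.68 -2.  ] [ 0.3   0.37 -2.08] [ 0.37  0.39 -2.22] [ 0.25  0.7  -2.12]
25 0.05 90 [ 0.2   0.68 -0.42] [ 0.3   0.37 -0.51] [ 0.37  0.39 -0.65] [ 0.25  0.7  -0.54]
25 0.05 180 [0.2  0.68 1.15] [0.3  0.37 1.06] [0.37 0.39 0.92] [0.25 0.7  1.03]
25 None 0 [-0.05  0.66 -1.46] [-0.08  0.35 -1.44] [ 0.37  0.39 -2.22] [ 0.25  0.7  -2.11]
25 None 90 [-0.05  0.66  0.11] [-0.08  0.35  0.13] [ 0.37  0.39 -0.65] [ 0.25  0.7  -0.54]
25 None 180 [-0.05  0.66  1.68] [-0.08  0.35  1.7 ] [0.37 0.39 0.92] [0.25 0.7  1.03]
30 -0.21 0 [-0.08  0.54 -1.44] [-0.14 
[... 1711 characters left out ...]
 [0.53 0.52 0.72]
35 0.05 270 [0.44 0.48 2.46] [0.94 0.2  1.98] [1.01 0.24 1.85] [0.53 0.52 2.29]
40 0.05 90 [ 0.67  0.39 -0.93] [ 1.63  0.19 -1.86] [ 1.55  0.24 -1.84] [ 0.77  0.45 -1.1 ]
40 0.05 180 [0.67 0.39 0.64] [ 1.63  0.19 -0.29] [ 1.55  0.24 -0.27] [0.77 0.45 0.47]
40 0.05 270 [0.67 0.39 2.21] [1.63 0.19 1.28] [1.55 0.24 1.3 ] [0.77 0.45 2.04]
50 -0.08 180 [ 1.7   0.13 -0.24] [ 2.85  0.32 -1.37] [ 2.63  0.34 -1.22] [ 1.58  0.23 -0.21]
50 -0.08 270 [1.7  0.13 1.33] [2.85 0.32 0.2 ] [2.63 0.34 0.35] [1.58 0.23 1.36]
50 0.05 180 [ 1.51  0.34 -0.23] [ 2.43  0.37 -1.1 ] [ 2.26  0.4  -1.  ] [ 1.45  0.43 -0.26]
50 0.05 270 [1.51 0.34 1.34] [2.43 0.37 0.48] [2.26 0.4  0.57] [1.45 0.43 1.31]
```

```bash
cat >> h.py <<'E'
YAW=.05
D,U,L=axes(0,YAW)
RV=Ro.from_matrix(np.c_[np.cross(-L,D),-L,D]).as_rotvec()
def P(a,along,up=0,lift=0,left=0):
    l=axes(a)[2]; return stand(p,hole(a,.089,.12))+along*D+up*U+[0,0,lift]+left*l
def st(m=""): print(m,round(arm.get_t(),2),"pos",np.round(arm.get_ee_pos(),4),"F",np.round(arm.get_force(),1))
E
python3 - <<'E'
from h import *
st(); arm.close_gripper(); st()
arm.move_pose(P(0,-.14),RV); st(); arm.move_linear(P(0,-.045),vel=.15); st()
s=arm.camera("side"); m=arm.camera_model("wrist"); w=arm.camera("wrist")
pr=proj("wrist",[P(0,0),*stand(p,[[-.1,0,.107],[-.14,0,.071]])],m); print(pr)
s=cv2.resize(s[160:280,290:420],None,fx=3.5,fy=3.5,interpolation=2)[:400]
cv2.imwrite("pics/v1.png",np.hstack([s,cv2.resize(w,(540,338)).__class__ and np.zeros((len(s),1,3),np.uint8)])[:,:,::-1]); cv2.imwrite("pics/w1.png",w[:,:,::-1])
cv2.imwrite("pics/v1.png",s[:,:,::-1])
E
```

```text
0.1 pos [0.2361 0.4965 0.2308] F [-0.3 -0.8 -1. ]
 0.87 pos [0.2362 0.4967 0.2313] F [ 0.3 -0.6  0.2]
 2.9 pos [ 0.4009 -0.046   0.1965] F [ 0.2 -0.4  0.3]
 3.68 pos [ 0.4615 -0.043   0.1235] F [ 1.  -0.1  0.3]
[[317.24456975 223.55592909]
 [324.69009394 189.58755156]
 [310.46106701 254.50755758]]
```

View pics/w1.png

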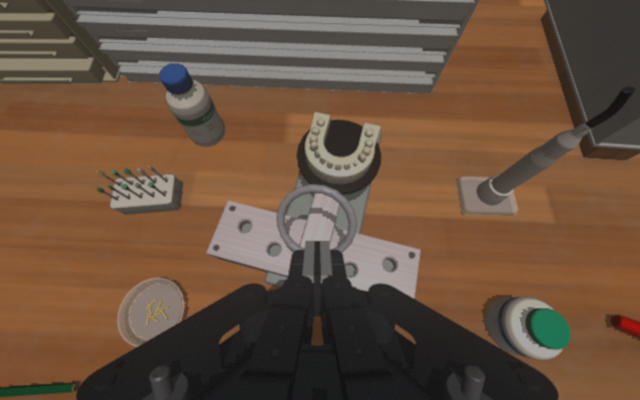

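View pics/v1.png

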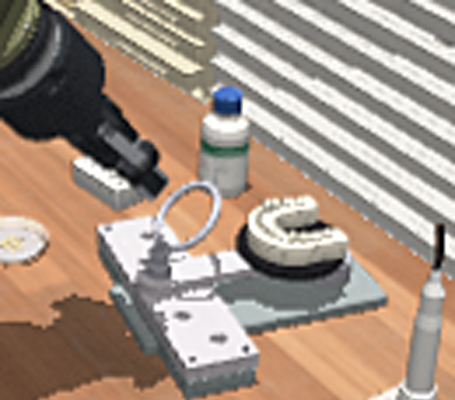

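Wrist picture: ring centre about (316,221), top bar (322,189), matching my predictions within 3 px. I'll insert the shut finger and feel for the top bar.

```bash
python3 - <<'E'
from h import *
arm.move_linear(P(0,0),vel=.1); st(); arm.move_linear(P(0,.03),vel=.06); st("in")
f0=arm.get_force()
for i in range(1,13):
    arm.move_linear(P(0,.03,up=.001*i),vel=.03); f=np.mean([arm.get_force() for _ in range(3)],axis=0)-f0
    print(i,f.round(1))
    if np.dot(f,U)<-4: break
st()
w=arm.camera("wrist"); cv2.imwrite("pics/w2.png",w[100:350,170:490,::-1].repeat(2,0).repeat(2,1)); 
E
```

```text
4.38 pos [ 0.4904 -0.0419  0.0894] F [-0.5 -0.9 -0.2]
in 5.03 pos [ 0.5097 -0.0409  0.0665] F [-0.6 -0.9 -0.6]
1 [0.7 1.  0.4]
2 [0.5 0.9 1.1]
3 [0.9 0.7 0.2]
4 [0.6 1.  0.5]
5 [0.5 2.  0.6]
6 [0.4 0.5 0.9]
7 [0.4 1.1 0.3]
8 [0.2 1.4 0.3]
9 [0.4 2.2 1.2]
10 [ 0.2 -0.3  1.3]
11 [0.5 0.8 0.1]
12 [0.4 1.1 0.6]
 8.03 pos [ 0.5189 -0.0404  0.0737] F [-0.3  0.2  0. ]
```

View pics/w2.png

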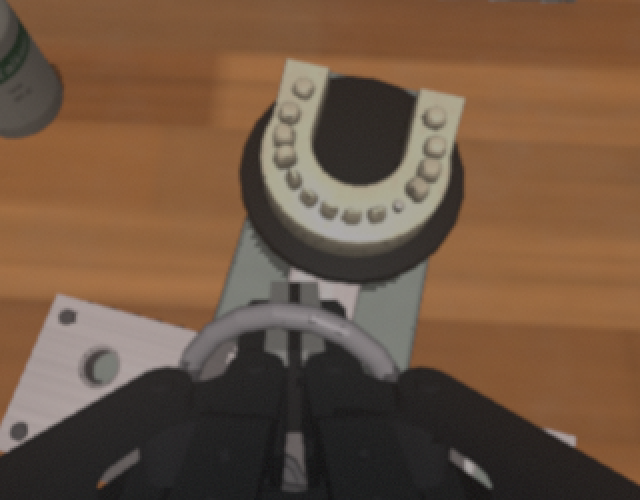

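Wrist view: fingers go cleanly through the ring, bar passing over them at about (290,315), model clear. No contact yet; continue vertically.

```bash
python3 - <<'E'
from h import *
g=lambda:np.mean([arm.get_force() for _ in range(4)],axis=0)
f0=g()
for i in range(1,28):
    arm.move_linear(P(0,.03,up=.012,lift=.001*i),vel=.02); f=g()-f0
    print(i,f.round(1),end=" | ")
    if f[2]<-3: break
st()
E
```

```text
1 [-0.5  1.5 -2. ] | 2 [-1.9  2.2 -4.1] |  8.58 pos [ 0.5186 -0.0403  0.0754] F [-2.3  1.  -4.2]
```

```bash
python3 - <<'E'
from h import *
g=lambda:np.mean([arm.get_force() for _ in range(4)],axis=0)
for i in range(4,17,2):
    arm.move_linear(P(0,.03,up=.012,lift=.001*i),vel=.03); f=g()
    print(i,f.round(1),end=" | ")
    if f[2]<-25: break
st()
cv2.imwrite("pics/s2.png",cv2.resize(arm.camera("side")[190:270,310:410],None,fx=6,fy=6,interpolation=2)[:,:,::-1])
E
```

```text
4 [-2.5  1.1 -5.3] | 6 [-4.3  1.2 -6.1] | 8 [-4.3  1.6 -6.5] | 10 [-4.6  2.3 -6.6] | 12 [-5.1  1.6 -7.8] | 14 [-3.8  3.  -8.2] | 16 [-4.   1.5 -8.3] |  10.33 pos [ 0.5188 -0.0403  0.0896] F [-4.   1.5 -8.3]
```

View pics/s2.png

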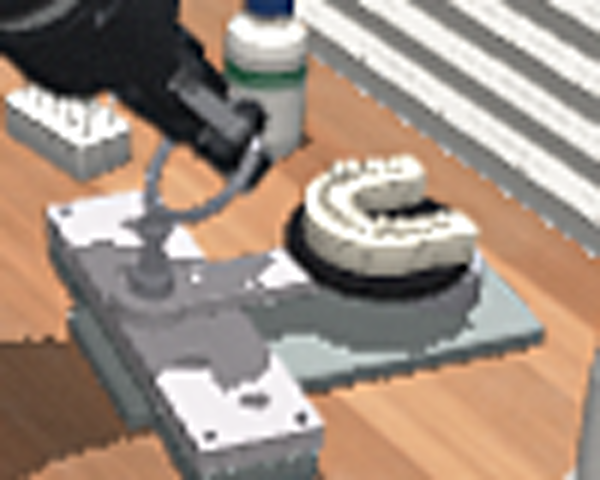

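Pin visibly lifted, finger in ring, arm still at the middle hole. Swinging.

```bash
python3 - <<'E'
from h import *
g=lambda:np.mean([arm.get_force() for _ in range(4)],axis=0)
for a in np.linspace(0,-.262,9)[1:]:
    arm.move_linear(P(a,.03,up=.012,lift=.016),vel=.03); f=g()
    print(round(a,3),f.round(1),"lat",round(f@axes(a)[2],1))
    if np.linalg.norm(f)>25: break
st()
m=arm.camera_model("wrist"); w=arm.camera("wrist")
cv2.imwrite("pics/w3.png",w[100:350,170:490,::-1].repeat(2,0).repeat(2,1))
mm=lambda a:((proj("wrist",[[*stand(p,hole(a,.049,.034))]],m)-[170,100])*2).round()
print(mm(-.262),mm(-.2),[((proj("wrist",stand(p,hole(a,.03)),m)-[170,100])*2).round() for a in(-.524,-.262,0,.262)])
print(((proj("wrist",[stand(p,hole(a,.121,.1)) for a in (-.2,-.23,-.262,-.29)],m)-[170,100])*2).round())
E
```

```text
-0.033 [-5.1  0.9 -7. ] lat -0.0
-0.066 [-5.8  0.3 -8.4] lat -0.5
-0.098 [-6.6  1.7 -8.5] lat 1.0
-0.131 [-8.3  0.3 -8.4] lat -0.4
-0.164 [-9.1  1.  -7.9] lat 0.5
-0.196 [-9.5  1.5 -8. ] lat 1.4
-0.229 [-10.6   0.1  -7.6] lat 0.3
-0.262 [-11.7  -0.1  -7.4] lat 0.5
 12.65 pos [ 0.5156 -0.0717  0.0889] F [-11.7  -0.1  -7.4]
[[294. 179.]] [[289. 179.]] [array([[395., 458.]]), array([[294., 473.]]), array([[193., 458.]]), array([[104., 416.]])]
[[267. 313.]
 [280. 314.]
 [294. 314.]
 [306. 314.]]
```

View pics/w3.png

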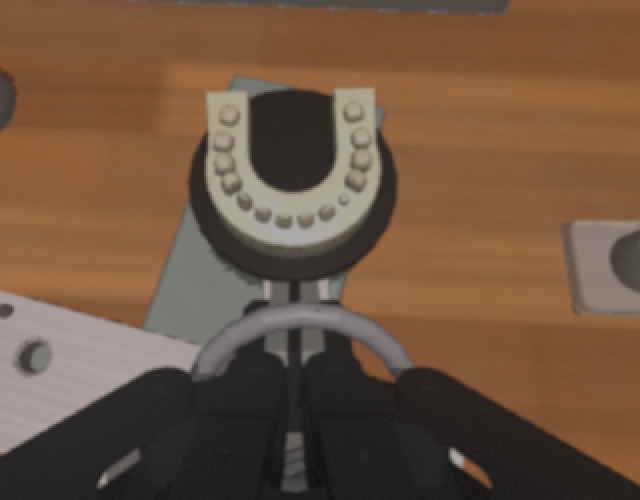

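Ring now centred near column 300 (predicted 294), model level: arm within about 2 mm of the hole. Lower and feel whether the pin drops.

```bash
python3 - <<'E'
from h import *
g=lambda:np.mean([arm.get_force() for _ in range(4)],axis=0)
for a in (-.262,-.25,-.274,-.238,-.286):
    arm.move_linear(P(a,.03,up=.012,lift=.016),vel=.03)
    for z in (12,10,8,7,6):
        arm.move_linear(P(a,.03,up=.012,lift=.001*z),vel=.03); f=g(); print(a,z,f.round(1),end=" | ")
    print()
    if f[2]<-3: break
st()
E
```

```text
-0.262 12 [-10.9   0.   -6.9] | -0.262 10 [-11.4   0.8  -5.7] | -0.262 8 [-8.3  2.6 -5.7] | -0.262 7 [-6.6  4.1 -6.8] | -0.262 6 [-7.3  3.3 -6.7] | 
 14.23 pos [ 0.5161 -0.0715  0.0795] F [-7.3  3.3 -6.7]
```

The force holds at 6.7 N below plate level, so the pin is in the hole. Lowering fully, freeing the finger and checking.

```bash
python3 - <<'E'
from h import *
a=-.262
g=lambda:np.mean([arm.get_force() for _ in range(4)],axis=0).round(1)
for z,u in ((4,12),(2,12),(0,12),(0,9),(0,5),(0,2)):
    arm.move_linear(P(a,.03,up=.001*u,lift=.001*z),vel=.03); print(z,u,g())
arm.move_linear(P(a,-.01,up=.002),vel=.08); print(g())
arm.move_linear(P(a,-.12),vel=.15); st()
arm.pause(.3)
s=arm.camera("side");m=arm.camera_model("wrist");w=arm.camera("wrist")
print(proj("wrist",stand(p,[hole(a,.089,.12),hole(a,.107,.1),hole(a,.071,.14)]),m).round(1),
 ((proj("side",stand(p,[hole(a,z,.12) for z in(.089,.097)]))-[310,190])*3.5).round(1))
S=cv2.resize(s[190:290,310:410],(350,350),interpolation=2)
W=cv2.resize(w[130:270,230:410],(450,350),interpolation=2)
cv2.imwrite("pics/end.png",np.hstack([S,W])[:,:,::-1])
E
```

```text
4 12 [-5.9  4.4 -7. ]
2 12 [-5.1  2.9 -5.2]
0 12 [ 0.3 -0.3 -0.9]
0 9 [-0.1 -0.1  0.1]
0 5 [-0.6  0.4  0.6]
0 2 [-0.4  0.2 -0.7]
[ 1.  -0.5 -0. ]
 17.3 pos [ 0.4111 -0.0769  0.1804] F [ 1.  -0.1  0.7]
[[317.2 193.7]
 [317.2 167.1]
 [317.2 218.6]] [[137.1 132.4]
 [137.7 122.9]]
```

View pics/end.png

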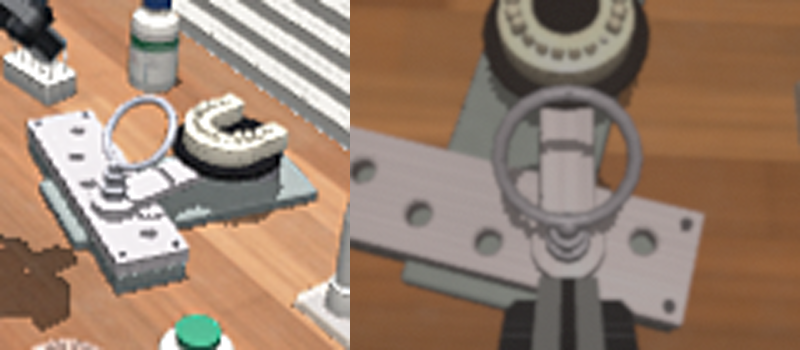

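Three holes are free on the left and one on the right, so the pin is in the right-hand neighbour. The ring centre sits at row 132 as predicted for home (123 if it were riding on the plate).

```bash
python3 - <<'E'
from h import *
arm.move_linear(arm.get_ee_pos()+np.array([-.02,0,.05]),vel=.1); arm.pause(.3); st(); print(arm.finish_job())
E
```

```text
18.68 pos [ 0.3909 -0.0768  0.2302] F [ 0.2 -0.1 -0. ]
the job is handed in; nothing more can be done
None
```

I swung the arm one hole to the right, towards the handpiece. The forces and last pictures show the pin home in that hole, and I handed the job in at 18.7 s with the gripper clear of everything.

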